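# Set out the hub parts on the board in order of assembly

### The job

Take the hub parts standing along the front of the bench and set them out on the long wooden board in the order in which they go together, each standing upright in the middle of its own empty dark pad: the plain sleeve on the pad next to the bearing, the tall waisted adapter on the middle pad, and the bolt, on its head, on the pad next to the nut. Close the sleeve with the end cap: flat on top of the sleeve, centred, stem up. Leave the bearing and the nut where they lie and do not disturb the feeler gauge or the paste jar.

Things in the scene. Friction and masses are not known exactly. Their poses are not given: they have to be found in the camera images.
- board: fixed set-out board of pale plywood, 90 x 450 mm and 8 mm thick, lying flat on the bench, turned up to 7 degrees. Origin: centre of its underside; y runs along its length, x across, z up. Five round dark rubber pads 78 mm across are let in flush with its top, at y = -180, -90, 0, +90, +180 mm, x = 0; at the start the two end pads carry the bearing and the nut (either may be at either end), the three between are empty
- bearing_mid (a point): ball bearing lying loose on one end pad of the board: flat steel ring 72 mm across, 17 mm high. Point: its centre, 8.5 mm above its underside. Stays where it is (it may shift by up to 15 mm)
- nut_mid (a point): large plain hexagon nut lying loose on the other end pad of the board: 29 x 33 mm, 16 mm high. Point: its centre, 8 mm above its underside. Stays where it is (it may shift by up to 15 mm)
- sleeve_mid (a point): plain bare-metal sleeve (open tube) standing loose on the bench between the board and the robot: 58 mm outside diameter, 76 mm high, with a wide bore, wall about 10 mm. Point: on its axis, half-way up, 38 mm above its foot; z is its axis, up
- adapter_mid (a point): tall waisted steel adapter standing loose on the bench between the board and the robot: 120 mm high; foot 47 mm across from 0 to 43 mm, waist 26 mm across from 43 to 72 mm, upper cup 38 mm across from 72 to 120 mm. Weighs about 0.55 kg. Point: on its axis, half-way up, 60 mm above its foot; z is its axis, up
- bolt_mid (a point): steel bolt standing loose on the bench between the board and the robot upside down on its hexagon head: 80 mm high; head 27 mm across and 10 mm high at the bottom, threaded shank 16 mm across above it. Point: on its axis, half-way up, 40 mm above its foot; z is its axis, from the head to the thread's end, up
- cap_stem (a point): bare-metal end cap standing loose on the bench between the board and the robot: flat disc 58 mm across and 6 mm thick with a round stem 26 mm across in the middle of its top, 48 mm high in all. Gripped by the stem, fingertips above the disc. Point: centre of the stem, 27 mm above the underside of the disc; z is its axis, up
- gauge: folded feeler gauge, a flat pale metal case with rounded ends and one brass rivet, lying loose at the left of the board, 42 x 99 x 14 mm, origin under its middle. Bystander: not to be moved
- jar: round paste jar with a black lid standing loose at the right of the board, 64 mm across, 76 mm high, origin under its middle. Bystander: not to be moved
Not all that is in view belongs to the job. What is shaped like the part that bears adapter_mid but pink is not meant. What is shaped like the part that bears cap_stem but orange is not meant.

How it is judged:
By the outcome, as a careful person would: the job done as asked, in the order asked, and still so for the second after the job is handed in, with the robot touching nothing.
It also fails if it takes over 96 s, if anything falls off the work surface, if the arm or the gripper's body presses on something with over 40 N, if the wrist force passes 120 N, or if a joint passes its speed limit or range.

### The arm

A 6-joint arm with a two-finger parallel gripper is mounted at the origin on a cart in front of the work surface, level with it; the furniture and walls round the work are solid. World frame = base frame: x ahead of the robot, y to its left, z up, the work surface at z = 0. Lengths are in mm, angles in rad, forces in N, time in s.
With the tool pointing down it reaches from about 350 to 775 mm from the base axis. Payload 7.3 kg.
Tool frame: the origin (TCP) lies between the finger pads; the fingertips stand bot.tips_ahead ahead of it and the grasp point (between the pads) lies 6 mm ahead of it (bot.tips_ahead is the distance from the TCP to the fingertips, in mm); z points along the fingers, y is the line along which they close (so a half turn about z gives the same grasp; the last joint's range is limited). The gripper opens to 92 mm and grips with 3 to 60 N. Pads are 19 mm wide; open, the fingers measure 130 mm over their backs; the gripper's body (75 mm by 190 mm) begins 47 mm behind the grasp point.
Start: joints at [-1.468, 0.342, 1.524, -0, 1.275, -0.146], TCP at [129.298, -508.846, 251.741] pointing down, gripper open.
Joint ranges: [-2.53, 2.53], [-0.77, 2.02], [0.04, 2.7], [-1, 4.14], [0.28, 2.66], [-3.11, 3.11]. Speed limits (rad/s): [2.57, 2.57, 3.14, 3.14, 3.14, 3.14].

### API

Orientations are given as [roll, pitch, yaw] about the fixed x, y, z axes, in that order (R = Rz(yaw) Ry(pitch) Rx(roll)).
In Python, from plant import bot gives the robot as it stands. The module is installed in compiled form; this text tells all that it offers.
- The arm moves only by the tool step_arm, never from a script. Its argument "targets" is one flat list of numbers, 7 for each row, row after row: the opening, from 0 (shut) to 1 (fully open), then the shift along the tool's x, y, z each as a share of 100 mm, from -1 to 1, then the turn, a rotation vector about the tool's x, y, z each as a share of pi/4 rad, from -1 to 1. A call has 1 to 20 rows; each row is the pose to reach, as a shift and turn from the pose commanded when the call began, along the tool's axes at that moment; what a row does not reach only later rows make up. A row lasts 1/8 s, in which the tool goes at most 62.5 mm and 10.7 degrees, less where a joint would pass 70% of its speed; a pose out of reach is approached as far as the arm can. A call with a number of a shift or a turn outside -1 to 1 is refused whole. A call with a gripper value outside its range is refused whole. The fingers move at their own pace and stop on an object; the grip force is fixed at half the most. Time passes only in rows, so rows that repeat a pose let the fingers close. It gives the time, the measured TCP pose, the force, the opening and the grip force at its end, in the units of the state.
- bot.get_obs(): the state, without advancing time (a new reading comes with each control period).
- bot.capture(name): name is "scene" or "side" or "wrist"; returns (picture, depth): 420x560x3 uint8, blue, green, red; 420x560 float32, mm along the optical axis (not along the pixel's ray), 0 where there is no reading.
- bot.camera_info(name): a dict with "fx", "fy", "cx", "cy" (pixels), "camera_from_world" (4x4, takes a point from world to camera coordinates); the wrist camera has in their place "hand_eye" (4x4, takes a point from camera to tool coordinates, whose origin is the TCP and whose axes are the flange's). Camera axes: x right, y down, z forward; pixel columns grow to the right and rows downward; lengths in mm; the calibration is good to about 2 mm. A picture is of the moment at which its call begins: read the wrist's pose just before it. camera_info takes no time and is no camera call.
- bot.close_job(): hands the job in; it is judged then, once.
The state is a dict: "time": time; "joint_positions": joint angles; "dq": joint speeds; "tau": joint torques, N m; "tool_pos": TCP position; "tcp_rot": TCP orientation; "contact_force": force on the tool from outside, world axes, zero at the start; "moment": the same for the moment, N m; "grip_width": finger opening in mm; "finger_force": force on a finger pad.
Only numpy, scipy, OpenCV 4.12 (cv2) and the standard library are available. Lean on these libraries where they do the work, as an engineer would, in place of code of your own. Each camera call takes 0.05 s, during which the arm holds its last target. There are 200 camera calls.

## Working session

There is one attempt and no reset: what is moved stays moved. The work goes in short steps, Python scripts to look and compute and a tool call to move; the robot and the scene stay as the last step left them, time stands still between calls to the robot, and variables do not carry over. Pictures are saved under pics/ and viewed, at most 14 in all, crops included, and the job is handed in when it is done.

Besides the shell and the picture viewer there is one more tool, called after ">>>" by a JSON object that holds its "api" and its "payload", one argument or row to a line. step_arm: Moves the arm, as the interface text tells. Shift numbers are shares of 100 mm and turn numbers shares of pi/4 rad, none past 1 either way. Its arguments: {"type":"object","properties":{"targets":{"type":"array"}},"required":["targets"]}

```bash
mkdir -p pics; cat > h.py <<'E'
from plant import bot
import numpy as np, cv2
from scipy.spatial.transform import Rotation as Ro
def cap(n):
    o=bot.get_obs(); im,d=bot.capture(n); i=bot.camera_info(n)
    if n=='wrist':
        T=np.eye(4);T[:3,:3]=Ro.from_euler('xyz',o['tcp_rot']).as_matrix();T[:3,3]=o['tool_pos'];W=T@i['hand_eye']
    else: W=np.linalg.inv(i['camera_from_world'])
    h,w=d.shape;u,v=np.meshgrid(np.arange(w),np.arange(h))
    P=np.stack([(u-i['cx'])/i['fx']*d,(v-i['cy'])/i['fy']*d,d],-1)@W[:3,:3].T+W[:3,3]
    P[d==0]=np.nan
    return im,d,P,W
E
python3 - <<'E'
from h import *
print(bot.get_obs(), bot.tips_ahead)
for n in('scene','side'):
    im,d,P,W=cap(n); cv2.imwrite(f'pics/{n}0.png',im); np.save(n+'0.npy',P); print(n,W.round(2))
print(bot.camera_info('wrist'))
E
```

```text
{'time': 0.0, 'joint_positions': array([-1.46796393e+00,  3.42720391e-01,  1.52500968e+00,  2.67318190e-05,
        1.27537194e+00, -1.46030062e-01]), 'dq': array([ 0.00041611,  0.00057777, -0.00067562, -0.00191512, -0.00109144,
        0.00066835]), 'tau': array([-1.81397656e-03, -4.31246388e+01, -2.44222319e+01,  7.14331074e-02,
        5.60276338e-02, -1.41945525e-04]), 'tool_pos': array([ 129.28489808, -508.46374316,  251.0486946 ]), 'tcp_rot': array([-3.14010308e+00, -2.44918280e-04,  2.48854474e-01]), 'contact_force': array([ 0.03901312, -0.08048961, -0.28467372]), 'moment': array([-0.02735542, -0.00612935,  0.04945116]), 'finger_force': 0.0, 'grip_width': 92.13068076539672} 25.0
scene [[-5.1000e-01 -3.6000e-01  7.8000e-01 -2.3360e+02]
 [-8.6000e-01  2.1000e-01 -4.7000e-01  5.1108e+02]
 [ 0.0000e+00 -9.1000e-01 -4.2000e-01  5.4713e+02]
 [ 0.0000e+00  0.0000e+00  0.0000e+00  1.0000e+00]]
side [[ 9.90000e-01 -2.00000e-02  1.10000e-01  4.37920e+02]
 [-1.10000e-01 -3.90000e-01  9.20000e-01 -1.33034e+03]
 [ 2.00000e-02 -9.20000e-01 -3.90000e-01  6.22180e+02]
 [ 0.00000e+00  0.00000e+00  0.00000e+00  1.00000e+00]]
{'fx': 342.2189439546239, 'fy': 342.2189439546239, 'cx': 277.7149525471749, 'cy': 207.107841724734, 'hand_eye': array([[ 1.69705005e-04, -9.50564392e-01, -3.10527468e-01,
         8.53741381e+01],
       [ 9.99999846e-01,  3.25271025e-04, -4.49190777e-04,
        -6.09235808e-01],
       [ 5.27990346e-04, -3.10527344e-01,  9.50564301e-01,
        -1.32757316e+02],
       [ 0.00000000e+00,  0.00000000e+00,  0.00000000e+00,
         1.00000000e+00]])}
```

View pics/scene0.png

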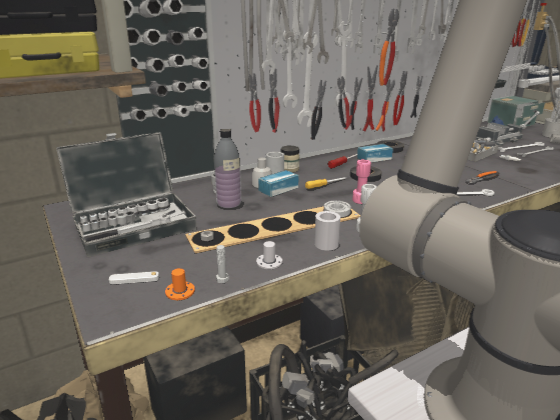

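View pics/side0.png

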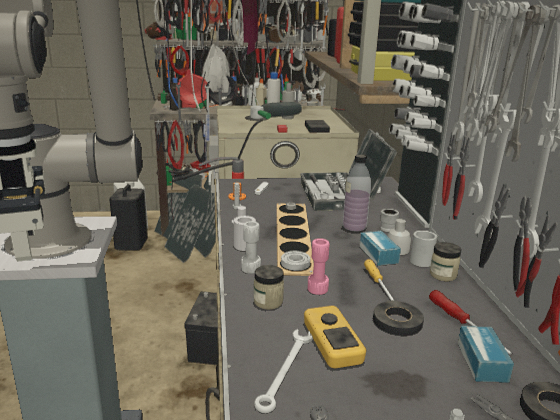

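Scene view: the gauge is at (134,278), orange cap (179,285, not meant), bolt (222,265), plain metal cap (269,257, meant), sleeve (327,232), nut (207,237) and bearing (337,210). In the side view the steel adapter at (251,247) is the one meant, not the pink one at (320,265). The jar is at (268,290).

```bash
python3 - <<'E'
from h import *
from scipy import ndimage as N
A=np.load('scene0.npy');B=np.load('side0.npy')
def blob(P,box,zr):
    u0,u1,v0,v1=box;Q=P[v0:v1,u0:u1].reshape(-1,3);Q=Q[(Q[:,2]>zr[0])&(Q[:,2]<zr[1])]
    return len(Q),Q.min(0).round(),Q.max(0).round(),Q.mean(0).round()
for nm,P,box,zr in [('orange',A,(160,198,262,302),(20,60)),('bolt',A,(212,232,244,286),(20,90)),('cap',A,(255,285,238,270),(15,60)),('capdisc',A,(255,285,238,270),(3,12)),
 ('sleeve',A,(312,343,208,252),(5,90)),('sleevetop',A,(312,343,208,252),(70,85)),('nut',A,(196,218,228,245),(20,32)),('bearing',A,(320,354,200,220),(20,32)),
 ('gauge',A,(105,162,268,288),(6,22)),('sleeveB',B,(232,246,214,250),(5,85)),('adB',B,(240,263,218,274),(5,130)),('adtop',B,(240,263,215,274),(110,130)),('jar',B,(252,286,262,310),(5,90)),('nutB',B,(284,300,202,214),(18,32)),('bearB',B,(278,312,250,275),(18,32)),('pink',B,(306,332,237,296),(5,130)),('board',A,(185,360,205,248),(5,11))]:
    try: print(nm,*blob(P,box,zr))
    except Exception as e: print(nm,e)
E
```

```text
orange 227 [497. 285.  20.] [527. 310.  49.] [507. 299.  38.]
bolt 225 [498. 199.  20.] [515. 216.  81.] [504. 209.  54.]
cap 204 [503.  78.  15.] [530. 104.  50.] [511.  93.  35.]
capdisc 233 [488.  57.   3.] [621. 118.  12.] [512.  93.   6.]
sleeve 1061 [ 485. -205.    5.] [682. -35.  77.] [528. -74.  42.]
sleevetop 199 [487. -93.  70.] [544. -37.  77.] [513. -64.  74.]
nut 60 [655. 157.  20.] [688. 188.  26.] [670. 173.  22.]
bearing 222 [ 598. -221.   20.] [ 670. -151.   28.] [ 633. -186.   23.]
gauge 383 [573. 318.   6.] [626. 413.  16.] [597. 366.  11.]
sleeveB 352 [ 489. -207.    5.] [527.  89.  85.] [502. -74.  46.]
adB 971 [ 500. -356.    5.] [547. -44. 122.] [ 522. -192.   64.]
adtop 136 [ 505. -218.  110.] [ 543. -177.  122.] [ 524. -200.  116.]
jar 1304 [ 519. -383.    5.] [ 606. -175.   79.] [ 551. -349.   47.]
nutB 35 [658. 149.  18.] [686. 181.  25.] [673. 165.  22.]
bearB 333 [ 598. -228.   18.] [ 670. -152.   27.] [ 634. -192.   23.]
pink 1080 [ 645. -330.    5.] [695. -37. 122.] [ 668. -282.   54.]
board 2439 [ 487. -233.    5.] [828. 216.  11.] [656.  34.   8.]
```

>>> {"api": "step_arm", "payload": {
  "targets": [1, 0.95, -0.7, -0.4, 0, 0, -1, 1, 0.95, -0.7, -0.4, 0, 0, -1, 1, 0.95, -0.7, -0.4, 0, 0, -1, 1, 0.95, -0.7, -0.4, 0, 0, -1, 1, 0.95, -0.7, -0.4, 0, 0, -1]
}}

```text
time: 0.72
tool_pos: [204.2, -417.4, 291.5]
tcp_rot: [-3.141, -0.0, 1.035]
contact_force: [-0.7, -0.8, -0.2]
grip_width: 91.9
finger_force: 0.0
```

>>> {"api": "step_arm", "payload": {
  "targets": [1, 1, 0.2, -0.2, 0, 0, -0.55, 1, 1, 0.2, -0.2, 0, 0, -0.55, 1, 1, 0.2, -0.2, 0, 0, -0.55]
}}

```text
time: 1.1
tool_pos: [273.8, -340.3, 312.3]
tcp_rot: [3.141, 0.0, 1.469]
contact_force: [-0.0, -0.1, -0.5]
grip_width: 92.1
finger_force: 0.0
```

>>> {"api": "step_arm", "payload": {
  "targets": [1, 1, 1, 0, 0, 0, 0, 1, 1, 1, 0, 0, 0, 0, 1, 1, 1, 0, 0, 0, 0]
}}

```text
time: 1.48
tool_pos: [384.0, -250.9, 311.4]
tcp_rot: [-3.141, -0.001, 1.467]
contact_force: [-0.5, -0.6, -0.5]
grip_width: 92.1
finger_force: 0.0
```

>>> {"api": "step_arm", "payload": {
  "targets": [1, 1, 1, 0, 0, 0, 0, 1, 1, 1, 0, 0, 0, 0, 1, 1, 1, 0, 0, 0, 0]
}}

```text
time: 1.85
tool_pos: [493.7, -162.4, 311.1]
tcp_rot: [-3.141, -0.0, 1.467]
contact_force: [0.3, -0.3, 0.1]
grip_width: 91.7
finger_force: 0.0
```

>>> {"api": "step_arm", "payload": {
  "targets": [1, 1, 0.7, 0, 0, 0, 0, 1, 1, 0.7, 0, 0, 0, 0, 1, 1, 0.7, 0, 0, 0, 0]
}}

```text
time: 2.22
tool_pos: [573.4, -70.1, 310.7]
tcp_rot: [-3.14, -0.0, 1.468]
contact_force: [0.7, -0.5, -0.3]
grip_width: 91.5
finger_force: 0.0
```

>>> {"api": "step_arm", "payload": {
  "targets": [1, 1, 0, 0, 0, 0, 0, 1, 1, 0, 0, 0, 0, 0, 1, 1, 0, 0, 0, 0, 0, 1, 1, 0, 0, 0, 0, 0]
}}

```text
time: 2.72
tool_pos: [582.4, 25.8, 311.7]
tcp_rot: [-3.141, 0.001, 1.464]
contact_force: [0.5, -0.2, -0.2]
grip_width: 91.9
finger_force: 0.0
```

```bash
python3 - <<'E'
from h import *
o=bot.get_obs();print(o['tool_pos'],o['tcp_rot'])
im,d,P,W=cap('wrist');cv2.imwrite('pics/w1.png',im);np.save('w1.npy',P)
E
```

```text
[582.37069249  25.77409992 311.66701436] [-3.14120588e+00  1.13155223e-03  1.46416918e+00]
```

View pics/w1.png

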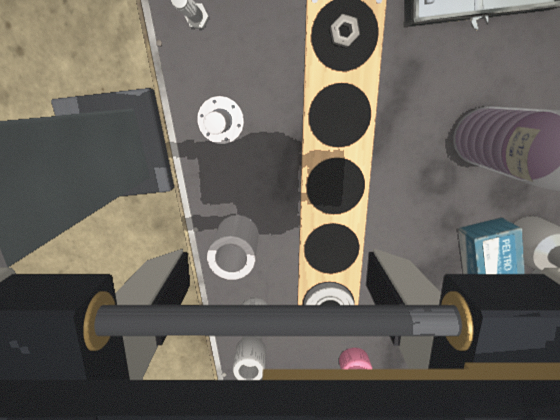

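The wrist view shows the nut at (345,30) and the empty pads at (340,112), (335,185) and (331,247). The bearing is at (330,298), sleeve (232,258), plain cap (220,120), steel adapter (249,362), pink adapter (356,362, not meant) and the bolt at the top (192,12).

```bash
python3 - <<'E'
from h import *
im=cv2.imread('pics/w1.png');P=np.load('w1.npy')
dark=(cv2.cvtColor(im,cv2.COLOR_BGR2GRAY)<32).astype('u1')
for c in [(345,50),(340,112),(335,185),(331,247)]:
    m=np.zeros_like(dark);m[c[1]-48:c[1]+48,c[0]-34:c[0]+34]=dark[c[1]-48:c[1]+48,c[0]-34:c[0]+34]
    n,l,s,ce=cv2.connectedComponentsWithStats(m);k=l[c[1],c[0]] 
    if k==0: print('bg',c);continue
    q=P[l==k]; q=q[np.abs(q[:,2]-8)<6]
    mm=(np.nanmin(q,0)+np.nanmax(q,0))/2; print(c,s[k],np.nanmean(q,0).round(1),mm.round(1),np.ptp(q,0).round())
# rims
def circ(zr,box):
    x0,x1,y0,y1=box;Q=P.reshape(-1,3);Q=Q[(Q[:,2]>zr[0])&(Q[:,2]<zr[1])&(Q[:,0]>x0)&(Q[:,0]<x1)&(Q[:,1]>y0)&(Q[:,1]<y1)]
    (c,r)=cv2.minEnclosingCircle(Q[:,:2].astype('f4'));return len(Q),np.round(c,1),round(r,1),Q[:,2].mean()
print('sleeve',circ((72,80),(470,560,-110,-20)))
print('cap',circ((42,54),(490,545,60,120)),circ((3,9),(470,560,50,130)))
print('adapter',circ((112,128),(490,560,-240,-160)))
E
```

```text
bg (345, 50)
bg (340, 112)
bg (335, 185)
bg (331, 247)
sleeve (1000, array([515.8, -67. ]), 29.1, np.float64(75.43937765439941))
cap (412, array([517.1,  88.9]), 12.9, np.float64(47.645022588405894)) (1209, array([512.1,  82.2]), 36.9, np.float64(6.005887277643951))
adapter (534, array([ 524.1, -192.9]), 18.8, np.float64(117.90450504267586))
```

```bash
python3 - <<'E'
from h import *
im=cv2.imread('pics/w1.png');P=np.load('w1.npy')
for c in [(345,60),(340,112),(335,185),(331,247)]: print(im[c[1],c[0]],end=' ')
wood=((im[...,2].astype(int)-im[...,0])>25).astype('u1')
for c in [(340,112),(335,185),(331,247)]:
    n,l,s,ce=cv2.connectedComponentsWithStats(1-wood,connectivity=4);k=l[c[1],c[0]]
    q=P[l==k]; e=cv2.fitEllipse(cv2.findContours((l==k).astype('u1'),0,1)[0][0])
    mm=(np.nanmin(q,0)+np.nanmax(q,0))/2; print(s[k],np.nanmean(q,0).round(1),mm.round(1),np.ptp(q,0).round(),np.round(e[0],1))
E
```

```text
[50 49 51] [51 51 52] [31 32 36] [49 46 47] [ 309   83   62   64 3082] [664.9  79.8   8.1] [664.8  78.9   8.2] [nan nan nan] [339.4 114.6]
[ 306  158   58   56 2533] [654.6  -9.5   8.1] [654.3 -10.4   8.1] [nan nan nan] [335.  185.4]
[ 305  224   54   49 2092] [644.5 -99.    8.1] [644.5 -99.7   8.3] [nan nan nan] [331.2 248. ]
```

>>> {"api": "step_arm", "payload": {
  "targets": [1, -0.99, -0.56, 0.6, 0, 0, 0, 1, -0.99, -0.56, 0.6, 0, 0, 0, 1, -0.99, -0.56, 0.6, 0, 0, 0]
}}

```text
time: 3.15
tool_pos: [513.2, -68.4, 249.6]
tcp_rot: [-3.136, 0.0, 1.46]
contact_force: [1.2, 0.4, 0.6]
grip_width: 91.7
finger_force: 0.0
```

>>> {"api": "step_arm", "payload": {
  "targets": [1, 0, 0, 1, 0, 0, 0, 1, 0, 0, 1, 0, 0, 0, 1, 0, 0, 1, 0, 0, 0]
}}

```text
time: 3.52
tool_pos: [515.6, -65.3, 150.0]
tcp_rot: [-3.137, -0.001, 1.465]
contact_force: [-0.5, 0.0, 0.8]
grip_width: 91.6
finger_force: 0.0
```

```bash
python3 - <<'E'
from h import *
o=bot.get_obs();p=o['tool_pos'];y=o['tcp_rot'][2];print(p,y,(np.array([515.8,-67])-p[:2])@np.array([[np.cos(y),np.sin(y)],[np.sin(y),-np.cos(y)]]).T)
im,d,P,W=cap('wrist');cv2.imwrite('pics/w2.png',im)
Q=P.reshape(-1,3);Q=Q[(Q[:,2]>70)&(Q[:,2]<82)&(abs(Q[:,0]-516)<45)&(abs(Q[:,1]+67)<45)];print(len(Q),cv2.minEnclosingCircle(Q[:,:2].astype('f4')))
E
```

```text
[515.64866951 -65.30364191 150.00054057] 1.4648121099599436 [-1.67083107  0.32993216]
3435 ((516.0895385742188, -66.80014038085938), 28.86569595336914)
```

View pics/w2.png

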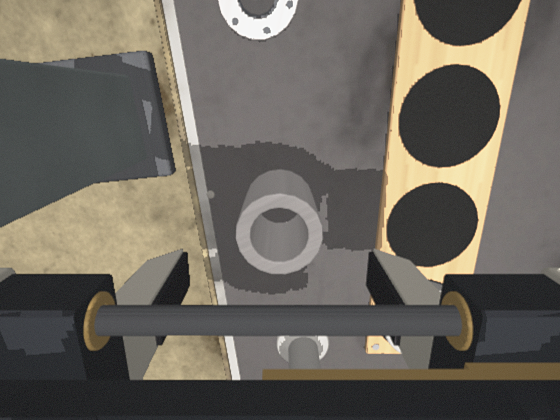

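The sleeve sits at (280,232), centred between the fingers, so I'm descending and gripping it.

>>> {"api": "step_arm", "payload": {
  "targets": [1, -0.015, 0, 0.5, 0, 0, 0, 1, -0.015, 0, 0.98, 0, 0, 0, 1, -0.015, 0, 0.98, 0, 0, 0, 0, -0.015, 0, 0.98, 0, 0, 0, 0, -0.015, 0, 0.98, 0, 0, 0, 0, -0.015, 0, 0.98, 0, 0, 0, 0, -0.015, 0, 0.98, 0, 0, 0, 0, -0.015, 0, 0.98, 0, 0, 0]
}}

```text
time: 4.58
tool_pos: [516.8, -66.4, 54.6]
tcp_rot: [3.141, 0.0, 1.466]
contact_force: [-2.5, -1.0, 8.0]
grip_width: 58.2
finger_force: 30.0
```

>>> {"api": "step_arm", "payload": {
  "targets": [0, 0, 0, -0.5, 0, 0, 0, 0, -0.1, 0.4, -0.5, 0, 0, 0, 0, -0.19, 0.9, -0.5, 0, 0, 0, 0, -0.19, 0.9, -0.5, 0, 0, 0]
}}

```text
time: 5.08
tool_pos: [606.6, -95.8, 103.4]
tcp_rot: [3.139, 0.001, 1.466]
contact_force: [-0.8, 0.5, -2.2]
grip_width: 58.1
finger_force: 30.0
```

>>> {"api": "step_arm", "payload": {
  "targets": [0, 0, 0.4, 0, 0, 0, 0, 0, 0, 0.4, 0, 0, 0, 0, 0, 0, 0.4, 0, 0, 0, 0]
}}

```text
time: 5.45
tool_pos: [642.5, -98.4, 103.0]
tcp_rot: [-3.139, -0.0, 1.466]
contact_force: [-0.4, 0.1, -2.0]
grip_width: 58.2
finger_force: 30.0
```

```bash
cat >> h.py <<'E'
def go(x,y,z=None):
    o=bot.get_obs();p=o['tool_pos'];a=o['tcp_rot'][2];c,s=np.cos(a),np.sin(a);d=np.array([x,y])-p[:2]
    print('t',round(o['time'],2),'pos',p.round(1),'rpy',o['tcp_rot'].round(3),'F',o['contact_force'].round(1),'shift',((c*d[0]+s*d[1]).round(1),(s*d[0]-c*d[1]).round(1)),'z',None if z is None else p[2]-z)
E
python3 - <<'E'
from h import *
go(644.5,-99,62.6)
im,d,P,W=cap('wrist');cv2.imwrite('pics/w3.png',im)
E
```

```text
t 5.45 pos [642.5 -98.4 103. ] rpy [-3.139 -0.     1.466] F [-0.4  0.1 -2. ] shift (np.float64(-0.4), np.float64(2.0)) z 40.403928521498166
```

View pics/w3.png

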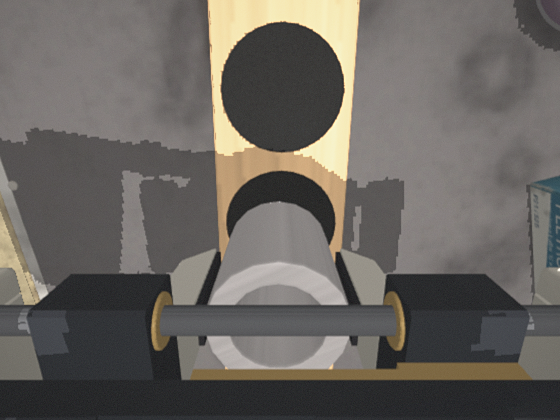

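The sleeve is held upright with its pad visible below at (280,215). I'm lowering it.

>>> {"api": "step_arm", "payload": {
  "targets": [0, 0, 0.01, 0.3, 0, 0, 0, 0, 0, 0.01, 0.38, 0, 0, 0, 0, 0, 0.01, 0.4, 0, 0, 0, 0, 0, 0.01, 0.4, 0, 0, 0]
}}

```text
time: 6.0
tool_pos: [645.1, -99.1, 64.6]
tcp_rot: [3.141, 0.0, 1.466]
contact_force: [0.3, -0.1, -2.1]
grip_width: 58.1
finger_force: 30.0
```

```bash
python3 - <<'E'
from h import *
go(644.5,-99,62.6)
E
```

```text
t 6.0 pos [645.1 -99.1  64.6] rpy [3.141 0.    1.466] F [ 0.3 -0.1 -2.1] shift (np.float64(-0.0), np.float64(-0.6)) z 1.955283284455838
```

>>> {"api": "step_arm", "payload": {
  "targets": [0, 0, 0, 0.02, 0, 0, 0, 0, 0, 0, 0.02, 0, 0, 0, 0, 0, 0, 0.02, 0, 0, 0]
}}

```text
time: 6.38
tool_pos: [645.5, -99.2, 62.7]
tcp_rot: [3.14, 0.0, 1.466]
contact_force: [0.4, 0.1, 3.8]
grip_width: 58.3
finger_force: 30.0
```

>>> {"api": "step_arm", "payload": {
  "targets": [1, 0, 0, 0, 0, 0, 0, 1, 0, 0, 0, 0, 0, 0, 1, 0, 0, 0, 0, 0, 0, 1, 0, 0, -1, 0, 0, 0, 1, 0, 0, -1, 0, 0, 0]
}}

```text
time: 7.0
tool_pos: [645.5, -99.1, 164.1]
tcp_rot: [3.139, 0.0, 1.466]
contact_force: [0.1, 0.8, -0.5]
grip_width: 91.4
finger_force: 0.0
```

>>> {"api": "step_arm", "payload": {
  "targets": [1, -0.5, -0.5, -0.4, 0, 0, 0, 1, -1, -1, -0.4, 0, 0, 0, 1, -1, -1, -0.4, 0, 0, 0, 1, -1, -1, -0.4, 0, 0, 0, 1, -1, -1, -0.4, 0, 0, 0]
}}

```text
time: 7.62
tool_pos: [535.5, -187.6, 201.6]
tcp_rot: [3.141, -0.0, 1.466]
contact_force: [-0.0, 0.5, -0.1]
grip_width: 91.8
finger_force: 0.0
```

```bash
python3 - <<'E'
from h import *
go(524.1,-192.9,101)
im,d,P,W=cap('wrist');cv2.imwrite('pics/w4.png',im)
Q=P.reshape(-1,3);Q=Q[(Q[:,2]>110)&(Q[:,2]<126)&(abs(Q[:,0]-524)<45)&(abs(Q[:,1]+193)<45)];print(len(Q),cv2.minEnclosingCircle(Q[:,:2].astype('f4')))
E
```

```text
t 7.62 pos [ 535.5 -187.6  201.6] rpy [ 3.141 -0.     1.466] F [-0.   0.5 -0.1] shift (np.float64(-6.5), np.float64(-10.8)) z 100.60584666724324
1733 ((523.8463134765625, -194.0874786376953), 19.369335174560547)
```

View pics/w4.png

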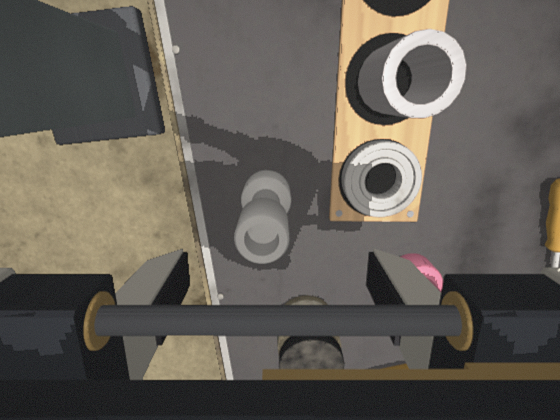

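The sleeve stands on its pad at (425,75). The grey steel adapter at (263,232) is the one meant; the pink one at (420,270) is not.

>>> {"api": "step_arm", "payload": {
  "targets": [1, -0.07, -0.11, 0, 0, 0, 0, 1, -0.07, -0.11, 0.5, 0, 0, 0, 1, -0.07, -0.11, 1, 0, 0, 0, 1, -0.07, -0.11, 1, 0, 0, 0, 0, -0.07, -0.11, 1, 0, 0, 0, 0, -0.07, -0.11, 1, 0, 0, 0, 0, -0.07, -0.11, 1, 0, 0, 0, 0, -0.07, -0.11, 1, 0, 0, 0, 0, -0.07, -0.11, 1, 0, 0, 0, 0, -0.07, -0.11, 1, 0, 0, 0]
}}

```text
time: 8.93
tool_pos: [523.4, -193.8, 101.8]
tcp_rot: [3.141, 0.0, 1.466]
contact_force: [1.8, -0.8, -0.5]
grip_width: 37.3
finger_force: 30.0
```

```bash
python3 - <<'E'
from h import *
go(654.6,-9.5,110)
E
```

```text
t 8.93 pos [ 523.4 -193.8  101.8] rpy [3.141 0.    1.466] F [ 1.8 -0.8 -0.5] shift (np.float64(197.0), np.float64(111.3)) z -8.222980935299788
```

>>> {"api": "step_arm", "payload": {
  "targets": [0, 0, 0, -0.5, 0, 0, 0, 0, 0, 0, -1, 0, 0, 0, 0, 0, 0, -1, 0, 0, 0]
}}

```text
time: 9.3
tool_pos: [524.9, -194.6, 205.2]
tcp_rot: [3.135, 0.003, 1.466]
contact_force: [0.0, -1.0, -4.0]
grip_width: 37.4
finger_force: 30.0
```

>>> {"api": "step_arm", "payload": {
  "targets": [0, 0.4, 0.2, -0.1, 0, 0, 0, 0, 0.8, 0.4, -0.1, 0, 0, 0, 0, 0.98, 0.55, -0.1, 0, 0, 0]
}}

```text
time: 9.68
tool_pos: [588.0, -99.7, 209.4]
tcp_rot: [-3.138, -0.001, 1.468]
contact_force: [-0.2, -0.9, -4.4]
grip_width: 37.5
finger_force: 30.0
```

>>> {"api": "step_arm", "payload": {
  "targets": [0, 0.4, 0.2, 0, 0, 0, 0, 0, 0.8, 0.4, 0, 0, 0, 0, 0, 0.98, 0.55, 0, 0, 0, 0, 0, 0.98, 0.55, 0, 0, 0, 0, 0, 0.98, 0.55, 0, 0, 0, 0]
}}

```text
time: 10.3
tool_pos: [652.2, -10.7, 209.8]
tcp_rot: [-3.138, 0.0, 1.466]
contact_force: [0.4, -0.2, -3.5]
grip_width: 37.3
finger_force: 30.0
```

```bash
python3 - <<'E'
from h import *
go(654.6,-9.5,110);print(bot.get_obs()['grip_width'])
im,d,P,W=cap('wrist');cv2.imwrite('pics/w5.png',im)
E
```

```text
t 10.3 pos [652.2 -10.7 209.8] rpy [-3.138  0.     1.466] F [ 0.4 -0.2 -3.5] shift (np.float64(1.5), np.float64(2.3)) z 99.84894536196975
37.32112328724896
```

View pics/w5.png

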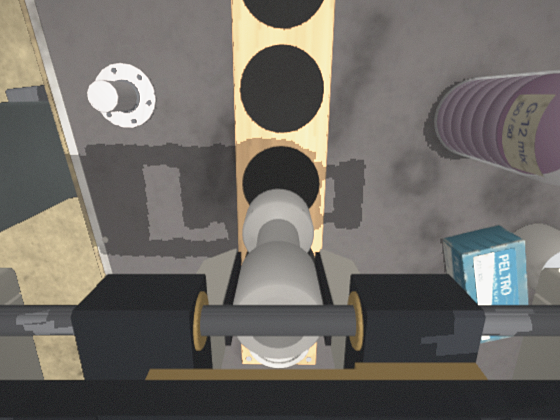

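The adapter is held upright over the middle pad (280,185). I'm lowering it.

>>> {"api": "step_arm", "payload": {
  "targets": [0, 0.015, 0.02, 0.4, 0, 0, 0, 0, 0.015, 0.02, 0.8, 0, 0, 0, 0, 0.015, 0.02, 0.93, 0, 0, 0, 0, 0.015, 0.02, 0.97, 0, 0, 0, 0, 0.015, 0.02, 0.97, 0, 0, 0, 0, 0.015, 0.02, 0.97, 0, 0, 0]
}}

```text
time: 11.1
tool_pos: [656.1, -9.2, 116.4]
tcp_rot: [3.139, 0.0, 1.466]
contact_force: [0.9, 0.7, -3.8]
grip_width: 37.4
finger_force: 30.0
```

```bash
python3 - <<'E'
from h import *
go(654.6,-9.5,110)
E
```

```text
t 11.1 pos [656.1  -9.2 116.4] rpy [3.139 0.    1.466] F [ 0.9  0.7 -3.8] shift (np.float64(-0.4), np.float64(-1.5)) z 6.368305309606043
```

>>> {"api": "step_arm", "payload": {
  "targets": [0, 0, -0.01, 0.04, 0, 0, 0, 0, 0, -0.01, 0.05, 0, 0, 0, 0, 0, -0.01, 0.06, 0, 0, 0, 0, 0, -0.01, 0.06, 0, 0, 0]
}}

```text
time: 11.6
tool_pos: [654.3, -8.9, 109.7]
tcp_rot: [3.141, 0.0, 1.466]
contact_force: [-3.5, -0.1, 5.6]
grip_width: 37.3
finger_force: 30.0
```

>>> {"api": "step_arm", "payload": {
  "targets": [1, 0, 0, 0, 0, 0, 0, 1, 0, 0, 0, 0, 0, 0, 1, 0, 0, 0, 0, 0, 0, 1, 0, 0, -0.5, 0, 0, 0, 1, 0, 0, -1, 0, 0, 0, 1, 0, 0, -1, 0, 0, 0]
}}

```text
time: 12.35
tool_pos: [656.5, -9.2, 213.8]
tcp_rot: [3.132, 0.0, 1.466]
contact_force: [0.7, -0.5, -0.0]
grip_width: 90.2
finger_force: 0.0
```

>>> {"api": "step_arm", "payload": {
  "targets": [1, 0.5, -0.42, 0, 0, 0, 0, 1, 1, -0.85, 0, 0, 0, 0, 1, 1, -0.85, 0, 0, 0, 0]
}}

```text
time: 12.72
tool_pos: [577.7, 102.4, 207.9]
tcp_rot: [-3.139, -0.0, 1.47]
contact_force: [0.7, -0.6, 0.1]
grip_width: 91.9
finger_force: 0.0
```

>>> {"api": "step_arm", "payload": {
  "targets": [1, 0.5, -0.42, 0.3, 0, 0, 0, 1, 0.9, -0.84, 0.4, 0, 0, 0, 1, 0.9, -0.84, 0.4, 0, 0, 0, 1, 0.9, -0.84, 0.4, 0, 0, 0]
}}

```text
time: 13.22
tool_pos: [506.8, 197.3, 168.5]
tcp_rot: [3.141, 0.0, 1.467]
contact_force: [0.7, 0.1, 0.0]
grip_width: 91.9
finger_force: 0.0
```

```bash
python3 - <<'E'
from h import *
im,d,P,W=cap('wrist');cv2.imwrite('pics/w6.png',im)
Q=P.reshape(-1,3);Q=Q[(Q[:,2]>73)&(Q[:,2]<90)&(abs(Q[:,0]-507)<40)&(abs(Q[:,1]-207)<40)];c=cv2.minEnclosingCircle(Q[:,:2].astype('f4'));print(len(Q),c)
go(*c[0],58)
E
```

```text
469 ((508.6462097167969, 206.28631591796875), 8.531159400939941)
t 13.28 pos [507.3 196.8 168.7] rpy [3.14  0.    1.466] F [ 0.9  0.1 -0.5] shift (np.float64(9.5), np.float64(0.3)) z 110.74352538498081
```

View pics/w6.png

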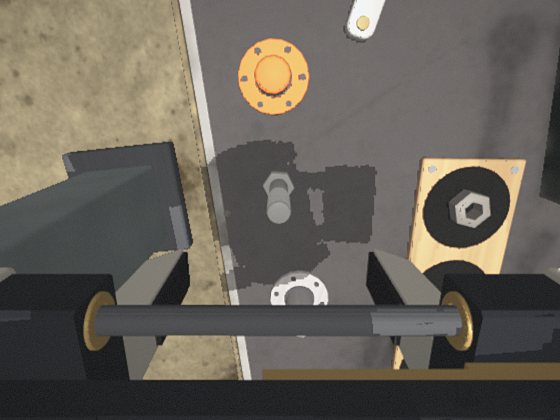

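The bolt's shank top is at (279,205), between the fingers; the orange cap at (273,75) stays clear.

>>> {"api": "step_arm", "payload": {
  "targets": [1, 0.09, 0, 0.2, 0, 0, 0, 1, 0.095, 0, 0.6, 0, 0, 0, 1, 0.095, 0, 1, 0, 0, 0, 1, 0.095, 0, 1, 0, 0, 0]
}}

```text
time: 13.78
tool_pos: [506.6, 205.3, 66.4]
tcp_rot: [-3.137, 0.002, 1.464]
contact_force: [-0.1, 0.8, -0.3]
grip_width: 91.8
finger_force: 0.0
```

>>> {"api": "step_arm", "payload": {
  "targets": [1, 0, 0, 0.08, 0, 0, 0, 1, 0, 0, 0.08, 0, 0, 0, 0, 0, 0, 0.08, 0, 0, 0, 0, 0, 0, 0.08, 0, 0, 0, 0, 0, 0, 0.08, 0, 0, 0, 0, 0, 0, 0.08, 0, 0, 0, 0, 0, 0, 0.08, 0, 0, 0, 0, 0, 0, 0.08, 0, 0, 0, 0, 0, 0, 0.08, 0, 0, 0]
}}

```text
time: 14.9
tool_pos: [507.1, 207.1, 60.6]
tcp_rot: [-3.142, 0.0, 1.466]
contact_force: [0.4, -0.4, 0.5]
grip_width: 26.7
finger_force: 0.0
```

```bash
python3 - <<'E'
from h import *
go(664.9,79.8,70);print(bot.get_obs()['grip_width'],bot.get_obs()['finger_force'])
E
```

```text
t 14.9 pos [507.1 207.1  60.6] rpy [-3.142  0.     1.466] F [ 0.4 -0.4  0.5] shift (np.float64(-110.1), np.float64(170.3)) z -9.35784912699782
26.74377204860549 0.0
```

Still closing.

>>> {"api": "step_arm", "payload": {
  "targets": [0, 0, 0, 0, 0, 0, 0, 0, 0, 0, 0, 0, 0, 0, 0, 0, 0, 0, 0, 0, 0]
}}

```text
time: 15.28
tool_pos: [507.1, 207.1, 60.6]
tcp_rot: [-3.142, 0.0, 1.466]
contact_force: [0.5, -0.2, -1.7]
grip_width: 15.6
finger_force: 30.0
```

>>> {"api": "step_arm", "payload": {
  "targets": [0, 0, 0, -0.3, 0, 0, 0, 0, 0, 0, -0.6, 0, 0, 0, 0, -0.2, 0.3, -0.6, 0, 0, 0, 0, -0.4, 0.6, -0.6, 0, 0, 0, 0, -0.55, 0.85, -0.6, 0, 0, 0]
}}

```text
time: 15.9
tool_pos: [586.6, 142.6, 120.6]
tcp_rot: [-3.141, 0.0, 1.466]
contact_force: [-0.5, -0.1, -1.8]
grip_width: 15.2
finger_force: 30.0
```

>>> {"api": "step_arm", "payload": {
  "targets": [0, -0.2, 0.3, 0, 0, 0, 0, 0, -0.4, 0.6, 0, 0, 0, 0, 0, -0.55, 0.85, 0, 0, 0, 0, 0, -0.55, 0.85, 0, 0, 0, 0, 0, -0.55, 0.85, 0, 0, 0, 0]
}}

```text
time: 16.52
tool_pos: [663.8, 80.4, 120.1]
tcp_rot: [-3.14, -0.0, 1.466]
contact_force: [0.6, 0.0, -0.7]
grip_width: 15.4
finger_force: 30.0
```

```bash
python3 - <<'E'
from h import *
go(664.9,79.8,68.6);print(bot.get_obs()['grip_width'])
im,d,P,W=cap('wrist');cv2.imwrite('pics/w7.png',im)
E
```

```text
t 16.52 pos [663.8  80.4 120.1] rpy [-3.14  -0.     1.466] F [ 0.6  0.  -0.7] shift (np.float64(-0.4), np.float64(1.1)) z 51.53367499309337
15.39248085905533
```

View pics/w7.png

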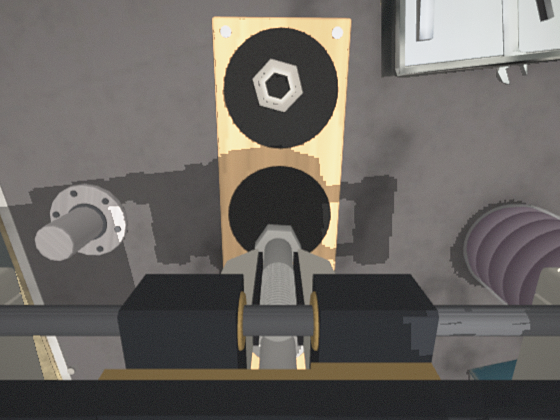

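The bolt hangs upright over its pad (280,210).

>>> {"api": "step_arm", "payload": {
  "targets": [0, 0, 0.005, 0.3, 0, 0, 0, 0, 0, 0.005, 0.46, 0, 0, 0, 0, 0, 0.005, 0.49, 0, 0, 0, 0, 0, 0.005, 0.49, 0, 0, 0, 0, 0, 0.005, 0.49, 0, 0, 0]
}}

```text
time: 17.2
tool_pos: [665.7, 80.0, 72.7]
tcp_rot: [3.14, -0.0, 1.466]
contact_force: [-0.4, 0.3, -0.9]
grip_width: 15.3
finger_force: 30.0
```

```bash
python3 - <<'E'
from h import *
go(664.9,79.8,68.6)
E
```

```text
t 17.2 pos [665.7  80.   72.7] rpy [ 3.14  -0.     1.466] F [-0.4  0.3 -0.9] shift (np.float64(-0.3), np.float64(-0.8)) z 4.1204794022462465
```

>>> {"api": "step_arm", "payload": {
  "targets": [0, 0, -0.005, 0.02, 0, 0, 0, 0, 0, -0.005, 0.035, 0, 0, 0, 0, 0, -0.005, 0.045, 0, 0, 0, 0, 0, -0.005, 0.045, 0, 0, 0]
}}

```text
time: 17.7
tool_pos: [664.8, 79.9, 68.6]
tcp_rot: [3.141, 0.0, 1.466]
contact_force: [-2.8, 0.2, 6.0]
grip_width: 15.2
finger_force: 30.0
```

>>> {"api": "step_arm", "payload": {
  "targets": [1, 0, 0, 0, 0, 0, 0, 1, 0, 0, 0, 0, 0, 0, 1, 0, 0, 0, 0, 0, 0, 1, 0, 0, 0, 0, 0, 0, 1, 0, 0, -0.5, 0, 0, 0, 1, 0, 0, -1, 0, 0, 0, 1, 0, 0, -1, 0, 0, 0]
}}

```text
time: 18.58
tool_pos: [667.0, 80.0, 172.4]
tcp_rot: [3.132, -0.001, 1.466]
contact_force: [-0.2, -0.2, -0.1]
grip_width: 80.8
finger_force: 0.0
```

>>> {"api": "step_arm", "payload": {
  "targets": [1, 0, -0.5, 0, 0, 0, 0, 1, 0, -1, 0, 0, 0, 0, 1, 0, -1, 0, 0, 0, 0]
}}

```text
time: 18.95
tool_pos: [560.7, 90.9, 165.7]
tcp_rot: [-3.135, 0.001, 1.467]
contact_force: [0.7, 0.2, 0.4]
grip_width: 92.0
finger_force: 0.0
```

>>> {"api": "step_arm", "payload": {
  "targets": [1, -0.1, -0.48, 0.3, 0, 0, 0, 1, -0.1, -0.48, 0.3, 0, 0, 0, 1, -0.1, -0.48, 0.3, 0, 0, 0, 1, -0.1, -0.48, 0.3, 0, 0, 0]
}}

```text
time: 19.45
tool_pos: [518.5, 85.4, 137.9]
tcp_rot: [3.139, -0.0, 1.466]
contact_force: [0.3, -0.2, -1.4]
grip_width: 91.7
finger_force: 0.0
```

```bash
python3 - <<'E'
from h import *
im,d,P,W=cap('wrist');cv2.imwrite('pics/w8.png',im)
Q=P.reshape(-1,3);Q=Q[(Q[:,2]>43)&(Q[:,2]<54)&(abs(Q[:,0]-517)<40)&(abs(Q[:,1]-89)<40)];c=cv2.minEnclosingCircle(Q[:,:2].astype('f4'));print(len(Q),c)
go(*c[0],38)
E
```

```text
1013 ((517.0610961914062, 89.0167236328125), 12.804106712341309)
t 19.5 pos [518.3  85.4 137.8] rpy [ 3.139 -0.     1.466] F [-0.4 -0.5 -0.6] shift (np.float64(3.4), np.float64(-1.6)) z 99.8038197710136
```

View pics/w8.png

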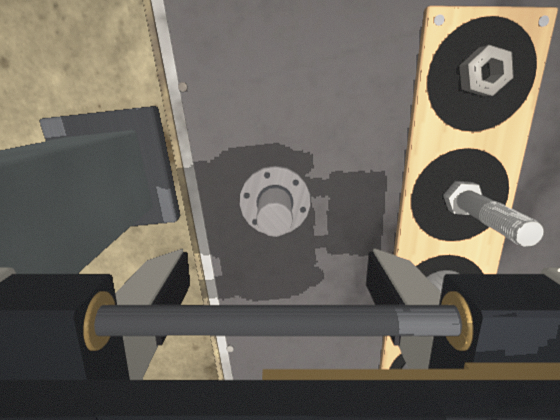

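The bolt stands on its pad at (460,195), and the bare-metal cap is at (275,200) between the fingers.

>>> {"api": "step_arm", "payload": {
  "targets": [1, 0.035, -0.015, 0.5, 0, 0, 0, 1, 0.035, -0.015, 0.9, 0, 0, 0, 1, 0.035, -0.015, 0.98, 0, 0, 0, 1, 0.035, -0.015, 0.98, 0, 0, 0, 0, 0.035, -0.015, 0.98, 0, 0, 0, 0, 0.035, -0.015, 0.98, 0, 0, 0, 0, 0.035, -0.015, 0.98, 0, 0, 0, 0, 0.035, -0.015, 0.98, 0, 0, 0, 0, 0.035, -0.015, 0.98, 0, 0, 0, 0, 0.035, -0.015, 0.98, 0, 0, 0, 0, 0.035, -0.015, 0.98, 0, 0, 0, 0, 0.035, -0.015, 0.98, 0, 0, 0, 0, 0.035, -0.015, 0.98, 0, 0, 0]
}}

```text
time: 21.12
tool_pos: [515.4, 89.1, 39.2]
tcp_rot: [3.141, 0.0, 1.466]
contact_force: [0.0, 0.1, -0.2]
grip_width: 25.0
finger_force: 30.0
```

```bash
python3 - <<'E'
from h import *
go(645,-99,130)
for n in('side','scene'):
    im,d,P,W=cap(n);cv2.imwrite(f'pics/{n}2.png',im)
    Q=P.reshape(-1,3);Q=Q[(Q[:,2]>75)&(Q[:,2]<90)&(abs(Q[:,0]-645)<40)&(abs(Q[:,1]+99)<40)];print(len(Q),cv2.minEnclosingCircle(Q[:,:2].astype('f4')))
E
```

```text
t 21.12 pos [515.4  89.1  39.2] rpy [3.141 0.    1.466] F [ 0.   0.1 -0.2] shift (np.float64(-173.5), np.float64(148.6)) z -90.84158222865392
192 ((647.5767211914062, -103.73682403564453), 31.0715274810791)
184 ((644.429443359375, -96.0494384765625), 29.751049041748047)
```

>>> {"api": "step_arm", "payload": {
  "targets": [0, 0, 0, -0.5, 0, 0, 0, 0, 0, 0, -1, 0, 0, 0, 0, 0, 0, -1, 0, 0, 0]
}}

```text
time: 21.6
tool_pos: [517.4, 89.2, 142.8]
tcp_rot: [3.134, -0.001, 1.466]
contact_force: [-0.8, -0.7, -2.1]
grip_width: 25.4
finger_force: 30.0
```

>>> {"api": "step_arm", "payload": {
  "targets": [0, -0.5, 0.1, -0.4, 0, 0, 0, 0, -1, 0.25, -0.4, 0, 0, 0, 0, -1, 0.25, -0.4, 0, 0, 0]
}}

```text
time: 21.98
tool_pos: [529.7, -16.0, 178.4]
tcp_rot: [-3.141, 0.001, 1.462]
contact_force: [-0.7, 0.2, -0.7]
grip_width: 25.4
finger_force: 30.0
```

>>> {"api": "step_arm", "payload": {
  "targets": [0, -0.5, 0.1, 0, 0, 0, 0, 0, -1, 0.25, 0, 0, 0, 0, 0, -1, 0.25, 0, 0, 0, 0, 0, -1, 0.25, 0, 0, 0, 0]
}}

```text
time: 22.48
tool_pos: [543.3, -113.8, 177.9]
tcp_rot: [-3.139, -0.001, 1.466]
contact_force: [0.2, 1.4, -0.9]
grip_width: 25.2
finger_force: 30.0
```

```bash
python3 - <<'E'
from h import *
im,d,P,W=cap('wrist');cv2.imwrite('pics/w9.png',im)
Q=P.reshape(-1,3);Q=Q[(Q[:,2]>79)&(Q[:,2]<90)&(abs(Q[:,0]-645)<35)&(abs(Q[:,1]+99)<35)];c=cv2.minEnclosingCircle(Q[:,:2].astype('f4'));print(len(Q),c)
go(*c[0],130);print(bot.get_obs()['grip_width'])
E
```

```text
3302 ((645.3365478515625, -99.70972442626953), 29.035398483276367)
t 22.52 pos [ 543.4 -113.4  178.3] rpy [-3.139e+00 -1.000e-03  1.467e+00] F [ 0.3  0.5 -1.5] shift (np.float64(24.2), np.float64(99.9)) z 48.25862813433832
25.584227862867355
```

View pics/w9.png

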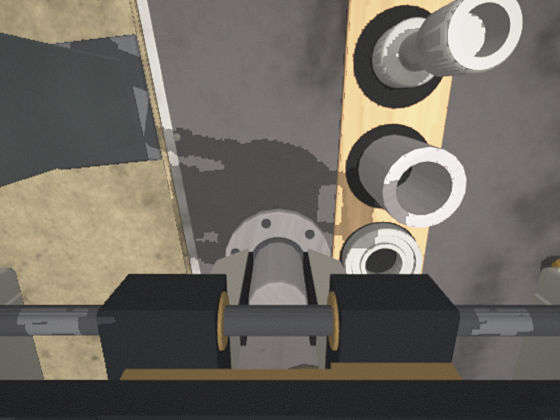

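The cap is held level at (275,240), and the sleeve rim at (425,188) is seen at (645.3,-99.6).

>>> {"api": "step_arm", "payload": {
  "targets": [0, 0.12, 0.5, 0, 0, 0, 0, 0, 0.24, 0.95, 0, 0, 0, 0, 0, 0.24, 1, 0.2, 0, 0, 0, 0, 0.24, 1, 0.4, 0, 0, 0, 0, 0.24, 1, 0.4, 0, 0, 0, 0, 0.24, 1, 0.4, 0, 0, 0]
}}

```text
time: 23.28
tool_pos: [645.8, -101.1, 139.7]
tcp_rot: [3.142, 0.0, 1.467]
contact_force: [-0.2, -0.5, -1.9]
grip_width: 25.5
finger_force: 30.0
```

```bash
python3 - <<'E'
from h import *
go(645.4,-99.5,123.2)
E
```

```text
t 23.27 pos [ 645.8 -101.1  139.7] rpy [3.142 0.    1.467] F [-0.2 -0.5 -1.9] shift (np.float64(1.5), np.float64(-0.5)) z 16.4537543193362
```

>>> {"api": "step_arm", "payload": {
  "targets": [0, 0.015, -0.005, 0.06, 0, 0, 0, 0, 0.015, -0.005, 0.1, 0, 0, 0, 0, 0.015, -0.005, 0.13, 0, 0, 0, 0, 0.015, -0.005, 0.13, 0, 0, 0, 0, 0.015, -0.005, 0.13, 0, 0, 0]
}}

```text
time: 23.9
tool_pos: [645.8, -100.1, 126.3]
tcp_rot: [3.141, 0.0, 1.466]
contact_force: [0.4, -1.0, -1.2]
grip_width: 25.4
finger_force: 30.0
```

```bash
python3 - <<'E'
from h import *
go(645.4,-99.5,123.2)
im,d,P,W=cap('side');cv2.imwrite('pics/s3.png',cv2.resize(im[170:330,180:380],None,fx=4,fy=4)[:600])
E
```

```text
t 23.9 pos [ 645.8 -100.1  126.3] rpy [3.141 0.    1.466] F [ 0.4 -1.  -1.2] shift (np.float64(0.6), np.float64(-0.5)) z 3.094254529875329
```

View pics/s3.png

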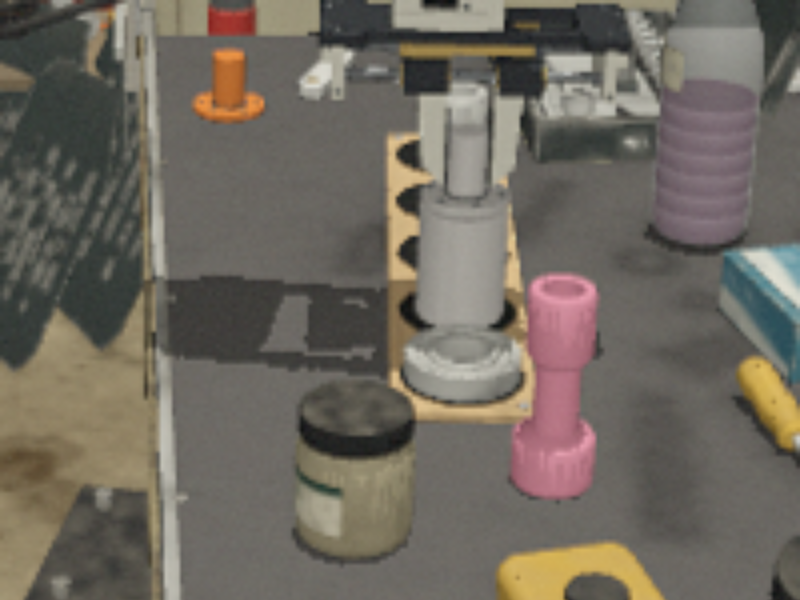

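The cap sits flush over the sleeve at (463,200), centred. I'm easing it the last 3 mm.

>>> {"api": "step_arm", "payload": {
  "targets": [0, 0.005, -0.005, 0.02, 0, 0, 0, 0, 0.005, -0.005, 0.03, 0, 0, 0, 0, 0.005, -0.005, 0.035, 0, 0, 0, 0, 0.005, -0.005, 0.035, 0, 0, 0]
}}

```text
time: 24.45
tool_pos: [645.3, -99.4, 123.2]
tcp_rot: [3.141, 0.0, 1.466]
contact_force: [-1.5, 1.0, 4.7]
grip_width: 25.5
finger_force: 30.0
```

Contact. I'm releasing the cap, retreating, and checking from the side so the arm doesn't block the view.

>>> {"api": "step_arm", "payload": {
  "targets": [1, 0, 0, 0, 0, 0, 0, 1, 0, 0, 0, 0, 0, 0, 1, 0, 0, 0, 0, 0, 0, 1, 0, 0, 0, 0, 0, 0, 1, 0, 0, -0.5, 0, 0, 0, 1, 0, 0, -1, 0, 0, 0, 1, 0, 0, -1, 0, 0, 0]
}}

```text
time: 25.32
tool_pos: [647.3, -100.0, 227.8]
tcp_rot: [3.132, 0.002, 1.466]
contact_force: [1.0, -0.4, -0.7]
grip_width: 89.6
finger_force: 0.0
```

>>> {"api": "step_arm", "payload": {
  "targets": [1, 0.2, -0.9, -0.8, 0, 0, 0, 1, 0.2, -0.9, -0.8, 0, 0, 0, 1, 0.2, -0.9, -0.8, 0, 0, 0, 1, 0.2, -0.9, -0.8, 0, 0, 0]
}}

```text
time: 25.82
tool_pos: [557.8, -70.2, 301.9]
tcp_rot: [-3.141, 0.0, 1.466]
contact_force: [-0.9, 0.4, -0.7]
grip_width: 91.6
finger_force: 0.0
```

>>> {"api": "step_arm", "payload": {
  "targets": [1, 0.9, -0.1, 0, 0, 0, 0, 1, 0.9, -0.1, 0, 0, 0, 0, 1, 0.9, -0.1, 0, 0, 0, 0, 1, 0.9, -0.1, 0, 0, 0, 0, 1, 0.9, -0.1, 0, 0, 0, 0]
}}

```text
time: 26.45
tool_pos: [557.5, 19.2, 302.0]
tcp_rot: [-3.141, 0.0, 1.465]
contact_force: [-1.0, -0.5, -1.0]
grip_width: 91.8
finger_force: 0.0
```

```bash
python3 - <<'E'
from h import *
im,d,P,W=cap('wrist');cv2.imwrite('pics/w10.png',im)
Q0=P.reshape(-1,3)
for nm,x,y,z0,z1,r in[('cap stem',645,-99,126,138,25),('cap disc',645,-99,86,94,36),('adapter',654,-9,118,136,30),('bolt',665,80,82,94,20)]:
    Q=Q0[(Q0[:,2]>z0)&(Q0[:,2]<z1)&(np.hypot(Q0[:,0]-x,Q0[:,1]-y)<r)]
    print(nm,len(Q),cv2.minEnclosingCircle(Q[:,:2].astype('f4')) if len(Q) else '')
E
```

```text
cap stem 122 ((639.2396850585938, -99.03932189941406), 10.010360717773438)
cap disc 753 ((642.835693359375, -99.22858428955078), 29.13492774963379)
adapter 945 ((654.0231323242188, -9.21529769897461), 19.229530334472656)
bolt 250 ((664.647216796875, 79.07461547851562), 8.437088966369629)
```

View pics/w10.png

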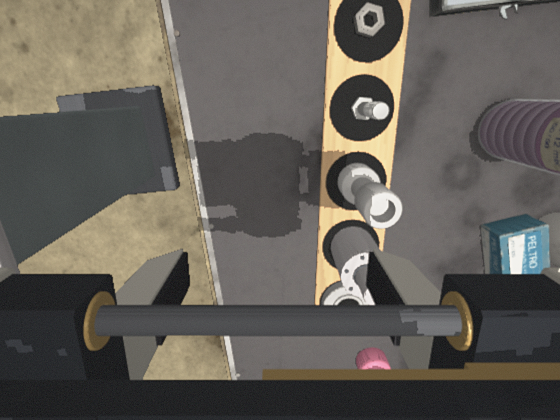

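```bash
python3 - <<'E'
from h import *
for n in('side','scene'):
    im,d,P,W=cap(n);Q0=P.reshape(-1,3)
    Q0=Q0[np.hypot(Q0[:,0]-645,Q0[:,1]+99)<38]
    for a,b in((20,80),(86,94),(98,136)):
        Q=Q0[(Q0[:,2]>a)&(Q0[:,2]<b)];print(n,a,b,len(Q),Q.min(0).round(1),Q.max(0).round(1))
    c=(slice(170,300),slice(240,350)) if n=='side' else (slice(150,250),slice(280,400))
    cv2.imwrite(f'pics/f_{n}.png',cv2.resize(im[c],None,fx=4,fy=4))
E
```

```text
side 20 80 478 [ 616.8 -134.7   20.1] [674.3 -98.7  80. ]
side 86 94 139 [ 617.8 -134.3   86. ] [673.8 -76.   94. ]
side 98 136 149 [ 632.5 -118.6   98.8] [658.9 -89.7 134.1]
scene 20 80 471 [ 614.3 -122.6   20. ] [659.6 -67.7  80. ]
scene 86 94 139 [ 614.9 -127.3   86.1] [672.3 -66.9  93.7]
scene 98 136 156 [ 629.9 -110.    98.4] [655.5 -84.7 132.9]
```

View pics/f_side.png

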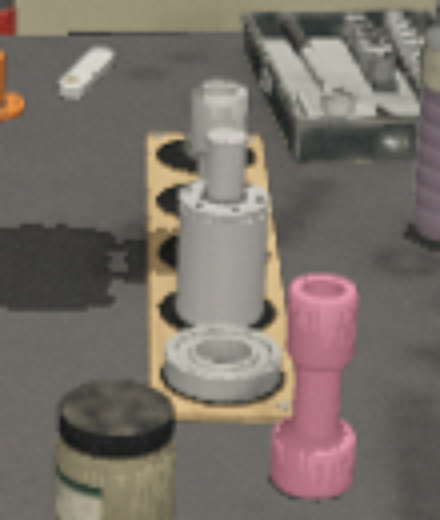

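The cap is flat on the sleeve at (223,195), stem up. Its centre is within 1 mm of the sleeve's in x (616.8–674.3 against 617.8–673.8). The bearing, jar and gauge are undisturbed, so I'm handing in.

```bash
python3 -c "
from plant import bot
print(bot.close_job())"
```

```text
the job is handed in; nothing more can be done
None
```

The sleeve, adapter and bolt each stand upright on their pads in the order asked, and the end cap is flat and centred on the sleeve with its stem up; I handed the job in after about 26.5 s, and no verdict was returned.

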